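Drop the dressing stone into its storage well

TASK

Put the grey dressing stone away: push it along its lane on the blue rack until it tips over the rounded lip and drops end-down into the storage well there, so that it stands upright on the well's floor. Slide it, do not lift it off the rack, leave the steel strip lying in the other lane, and leave the other things on the table where they are.

Things in the scene. Friction and masses are not known exactly. Their poses are not given: they have to be found in the camera images.
- rack: blue rack fixed to the table, 305 x 110 x 212 mm high, with slippery white lining. Origin on the table under its middle; z up; +x is the push direction. Two lanes run along x, 36 mm wide, centred at y = +23 and -23 mm, floor 200 mm above the table, level from x = -155 mm (open end) to +10 mm, then curving down (40 mm radius) to the lip's end at x = +50 mm. Rails and middle rib: 10 mm high.
- lip_a (a point): point above the lip's end, middle of the lane at y = +23 mm, at lane floor height; axes as the rack's. The lane's well lies just past it: 36 mm wide (y), 40 mm long (x) at the bottom, floor 190 mm below this point, widening upwards by a sloping far wall to 103 mm at the top. Cheeks beside the wells rise 12 mm above the lane floor.
- lip_b (a point): the same for the lane at y = -23 mm, with the same well past it. A bar begins to tip by itself once its middle is 10 to 20 mm onto the curve (rack x = +20 to +30 mm), slides down and stands in the well, its top about 40 mm below the lane floor. Its tail swings up as it tips, and can catch on a finger that keeps following.
- stone: grey dressing stone, a square bar 25 x 150 x 25 mm, 0.18 to 0.36 kg, lying lengthwise in one of the two lanes (either one), loose. Origin at the middle of its underside, its long axis is its y (along the rack's x, either way round), z up as it lies. It stands 15 mm above the rails.
- strip: flat bright steel strip 30 x 155 x 10 mm, 0.35 kg, lying in the other lane, loose, its top level with the rails; origin at the middle of its underside, long axis y
- mug: orange mug, 81 mm wide, 101 mm high, origin at the table under its middle; bystander
- oil: white squeeze bottle with red nozzle, 54 mm wide, 168 mm high; bystander
- angle_offcut: brown angle-iron offcut 45 x 130 x 45 mm; bystander

How it is judged (in metres and radians):
At the end, for the whole second after the job is handed in: The stone stands end-down in the well of the rack, within 0.25 rad of upright, its middle less than 100 mm above the table (it rests on the well's floor), settled (slower than 0.1 m/s); the strip still lies in its lane within 25 mm of where it was (angle between the y axis of stone and the z axis of rack, either way round below 0.25 rad and x of stone in the frame of rack between 0.045 and 0.098 m and y of stone in the frame of rack between -0.046 and 0.046 m and z of stone in the frame of rack below 0.1 m and linear speed of stone below 0.1 m/s and z of strip in the frame of rack above 0.19 m and distance of strip from where it was at the start of the episode below 0.025 m); the robot touches nothing.
It fails at once if the stone is lifted more than 45 mm off the lane (z of stone in the frame of rack above 0.245 m).
It fails at once if the steel strip is moved more than 25 mm (distance of strip from where it was at the start of the episode above 0.025 m).
It fails at once if the mug, the bottle or the angle offcut is moved more than 30 mm (distance of any of mug, oil, angle_offcut from where it was at the start of the episode above 0.03 m).
It also fails if it takes over 29 s, if anything falls off the work surface, if the arm or the gripper's body presses on something with over 40 N, if the wrist force passes 120 N, or if a joint passes its speed limit or range.

ROBOT

A 6-joint arm with a two-finger parallel gripper is mounted at the origin on the work surface; the furniture and walls round the work are solid. World frame = base frame: x ahead of the robot, y to its left, z up, the work surface at z = 0. Lengths are in mm, angles in rad, forces in N, time in s.
With the tool pointing down it reaches from about 300 to 1000 mm from the base axis. Payload 5.1 kg.
Tool frame: the origin (TCP) lies midway between the tips of the shut fingers; the grasp point (between the pads) lies arm.grip_point_offset behind it (arm.grip_point_offset is the distance from the TCP to the grasp point, in mm); z points along the fingers, y is the line along which they close (so a half turn about z gives the same grasp; the last joint's range is limited). The gripper opens to 95 mm and grips with 3 to 60 N. Pads are 20 mm wide; open, the fingers measure 119 mm over their backs; the gripper's body (75 mm by 180 mm) begins 59 mm behind the grasp point.
Start: joints at [1.196, 0.124, 1.65, -0, 1.367, -0.083], TCP at [187.011, 622.504, 214.656] pointing down, gripper open.
Joint ranges: [-2.61, 2.61], [-1.02, 2.33], [0.03, 2.71], [-1.35, 4.49], [0.32, 2.68], [-2.91, 2.91]. Speed limits (rad/s): [2.57, 2.57, 3.14, 3.14, 3.14, 3.14].

INTERFACE

Orientations are given as a rotation vector (axis times angle).
In Python, from rig import arm gives the robot as it stands.
- The arm moves only by the shell command python3 -m pendant 'ROWS' [FORCE]. ROWS is JSON, a list of rows, each an object with "claw": the gripper command: -1 is shut, 1 is fully open, values between are in proportion; "slide": the shift along the tool's x, y, z in mm, a list of three; "turn": the turn about the tool's z in rad. A call has 1 to 10 rows; each row is the pose to reach, as a shift and turn from the pose commanded when the call began, along the tool's axes at that moment; what a row does not reach only later rows make up. A row lasts 1/8 s, in which the tool goes at most 62.5 mm and 10.7 degrees, less where a joint would pass 70% of its speed; a pose out of reach is approached as far as the arm can. A call with a gripper value outside its range is refused whole. The fingers move at their own pace and stop on an object; FORCE is the grip in N (left out, the last holds). Time passes only in rows, so rows that repeat a pose let the fingers close. It gives the time, the measured TCP pose, the force, the opening and the grip force at its end, in the units of the state.
- arm.observe(): the state, without advancing time (a new reading comes with each control period).
- arm.camera(name): name is "scene" or "top" or "wrist"; returns a dict with "pixels" (420x560x3 uint8, red, green, blue), "mtx" (3x3 intrinsics, pixels), "k1" (the pictures are not rectified: a ray, as slopes to the right and down, at radius r is drawn at 1 + k1 r^2 times it, then the intrinsics apply), "world_to_cam" (4x4, takes a point from world to camera coordinates); the wrist camera has in their place "mount" (4x4, takes a point from camera to tool coordinates, whose origin is the TCP and whose axes are the flange's). Camera axes: x right, y down, z forward; pixel columns grow to the right and rows downward; lengths in mm; the calibration is good to about 2 mm. A picture is of the moment at which its call begins: read the wrist's pose just before it. There is no depth.
- arm.close_job(): hands the job in; it is judged then, once.
The state is a dict: "t": time; "joint_positions": joint angles; "qd": joint speeds; "joint_torque": joint torques, N m; "ee_pos": TCP position; "eef_rot": TCP orientation; "ft_force": force on the tool from outside, world axes, zero at the start; "torque": the same for the moment, N m; "width": finger opening in mm; "grasp_force": force on a finger pad.
Only numpy, scipy, OpenCV 4.12 (cv2) and the standard library are available. Lean on these libraries where they do the work, as an engineer would, in place of code of your own. Each camera call takes 0.05 s, during which the arm holds its last target. There are 200 camera calls.

## Working session

There is one attempt and no reset: what is moved stays moved. The work goes in short steps, Python scripts to look and compute and a shell command to move; the robot and the scene stay as the last step left them, time stands still between calls to the robot, and variables do not carry over. Pictures are saved under pics/ and viewed, at most 10 in all, crops included, and the job is handed in when it is done.

```bash
mkdir -p pics; cat > h.py <<'E'
import numpy as np, cv2
from rig import arm
def ray(c,uv,T=None):
    K=c["mtx"];k=c["k1"];d=np.array([(uv[0]-K[0][2])/K[0][0],(uv[1]-K[1][2])/K[1][1]])
    s=d.copy()
    for _ in range(20): s=d/(1+k*(s@s))
    M=np.linalg.inv(c["world_to_cam"]) if T is None else T
    return M[:3,3],M[:3,:3]@np.array([s[0],s[1],1])
def onplane(c,uv,z,T=None):
    o,d=ray(c,np.array(uv,float),T); return o+d*(z-o[2])/d[2]
E
python3 - <<'E'
from h import *
import pickle
s=arm.observe();print(s["ee_pos"],s["eef_rot"],s["t"],s["width"],arm.grip_point_offset)
ims={}
for n in ("top","scene"):
    c=arm.camera(n);ims[n]=c;cv2.imwrite(f"pics/{n}.png",cv2.cvtColor(c["pixels"],cv2.COLOR_RGB2BGR))
pickle.dump(ims,open("ims.pkl","wb"))
E
```

```text
[186.7832868  621.90801216 213.35488707] [-0.45660948 -3.10775025  0.00323999] 0.0 95.14257328400984 18.8
```

View pics/top.png

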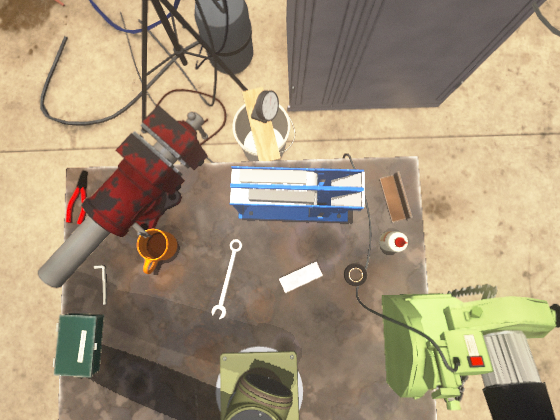

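View pics/scene.png

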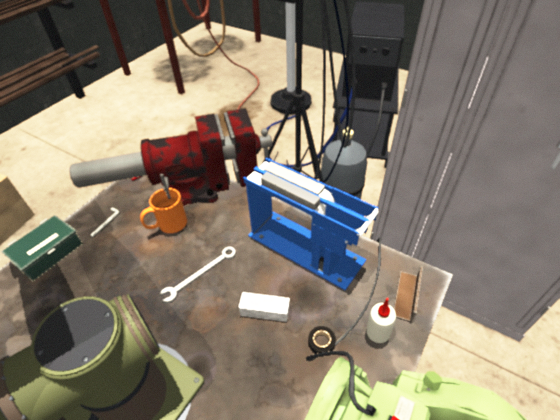

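```bash
python3 - <<'E'
from h import *
import pickle
ims=pickle.load(open("ims.pkl","rb"))
for n,c in ims.items():
    W=np.array(c["world_to_cam"]);K=np.array(c["mtx"])
    print(n,np.linalg.inv(W)[:3,3].round(),c["k1"])
    for p in [(0,0,0),(187,622,214),(300,0,0),(0,300,0)]:
        q=W@np.array([*p,1.]);s=q[:2]/q[2];s=s*(1+c["k1"]*(s@s));print(p,(K[:2,:2]@s+K[:2,2]).round())
c=ims["top"]
for uv in [(230,167),(364,170),(364,209),(231,208)]: print(uv,onplane(c,uv,212).round())
im=cv2.cvtColor(c["pixels"],cv2.COLOR_RGB2BGR)
cv2.imwrite("pics/topc.png",cv2.resize(im[150:235,215:385],None,fx=4.7,fy=4.7,interpolation=cv2.INTER_CUBIC))
E
```

```text
top [ 343.  -67. 1118.] -0.028357891441011855
(0, 0, 0) [258. 391.]
(187, 622, 214) [-25. 339.]
(300, 0, 0) [256. 277.]
(0, 300, 0) [147. 393.]
scene [ -50. -405.  826.] -0.017013175931371045
(0, 0, 0) [135. 396.]
(187, 622, 214) [-11. 164.]
(300, 0, 0) [224. 288.]
(0, 300, 0) [ 44. 325.]
(230, 167) [562.  40. 212.]
(364, 170) [ 545. -269.  212.]
(364, 209) [ 455. -263.  212.]
(231, 208) [467.  40. 212.]
```

View pics/topc.png

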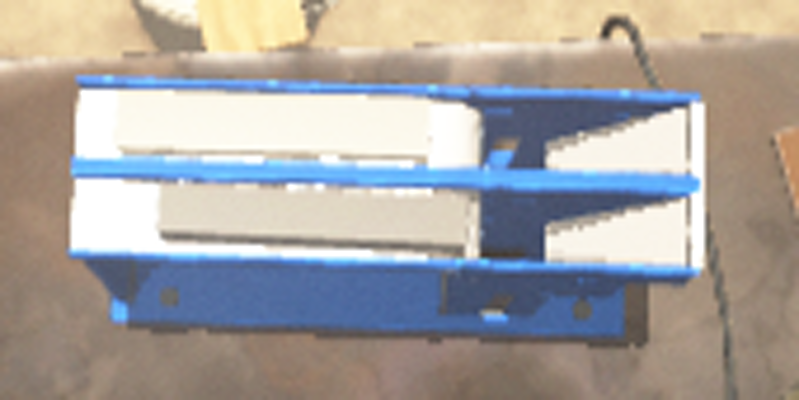

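```bash
python3 - <<'E'
from h import *
import pickle
c=pickle.load(open("ims.pkl","rb"))["top"]
f=lambda u,v,z: onplane(c,(215+(u+.5)/4.706-.5,150+(v+.5)/4.706-.5),z)
P=[f(u,v,z) for u,v,z in [(77,78,210),(700,95,212),(70,257,210),(697,277,212),(72,168,210),(698,185,212)]]
S=[f(u,v,z) for u,v,z in [(163,182,225),(160,233,225),(475,195,225),(464,245,225)]]
for p in P+S: print(p.round(1))
for a,b in [(0,1),(2,3),(4,5)]:
    d=P[b]-P[a];print(np.hypot(*d[:2]),np.arctan2(d[1],d[0]))
print("w",np.linalg.norm((P[0]-P[2])[:2]),"stone",[np.linalg.norm((S[a]-S[b])[:2]).round() for a,b in [(0,1),(2,3),(0,2),(1,3)]])
d=(P[5]-P[4])[:2];d/=np.hypot(*d);n=np.array([-d[1],d[0]])
m=(P[4]+P[5])[:2]/2
for s in S+P: print((s[:2]-m)@d,(s[:2]-m)@n)
print("mid",m,"d",d,n)
E
```

```text
[564.8  38.4 210. ]
[ 545.7 -267.2  212. ]
[475.7  43.3 210. ]
[ 455.9 -260.4  212. ]
[519.7  41.6 210. ]
[ 501.  -263.6  212. ]
[508.5  -4.  225. ]
[483.8  -2.  225. ]
[ 497.3 -153.6  225. ]
[ 473.3 -147.3  225. ]
306.2234819949426 -1.6333402706342883
304.30787113848027 -1.635877574007699
305.7196453934582 -1.6321458466546765
w 89.25355822421892 stone [np.float64(25.0), np.float64(25.0), np.float64(150.0), np.float64(146.0)]
-106.68773431072579 -8.397671417846729
-107.15162743029528 -33.2573069813643
43.35268866377118 -10.419446000752197
38.52753667468132 -34.822444894823015
-152.46072438386392 45.1824890659139
153.76253917444708 44.81672848286758
-151.824746987433 -44.06880329691559
152.48100528989826 -45.20439466771115
-152.85982269672914 0.0
152.85982269672914 0.0
mid [ 510.37595336 -110.99047244] d [-0.06131104 -0.99811871] [ 0.99811871 -0.06131104]
```

The top view shows the push direction running to the right (world −y). The stone is in the near lane (crop 160–475, 182–245) and the strip is in the far lane. Measured sizes agree with those given: rails 89 mm apart and 306 mm long, stone 25 x 150 mm.

```bash
cat > go.py <<'E'
from h import *
from scipy.spatial.transform import Rotation as R
m=np.array([510.4,-111.0]);d=np.array([-.0613,-.9981]);n=np.array([.9981,-.0613])
def to(s,l,z):
    o=arm.observe();T=R.from_rotvec(o["eef_rot"]).as_matrix()
    p=np.r_[m+s*d+l*n,z];dp=p-o["ee_pos"]
    ya=T[:2,1];a=np.arctan2(ya[1],ya[0]);b=np.arctan2(n[1],n[0])
    print("t",o["t"],"now",np.round(o["ee_pos"],1),"rack",((o["ee_pos"][:2]-m)@d).round(1),((o["ee_pos"][:2]-m)@n).round(1),"F",np.round(o["ft_force"],1),"w",round(o["width"],1))
    print("target",p.round(1),"slide",(T.T@dp).round(1),"turn",-(b-a),T.round(3).tolist())
E
python3 -c "
from go import *
to(-140,-21.7,420);to(-140,-21.7,214)"
```

```text
t 0.1 now [186.8 622.  213.5] rack -711.8 -367.9 F [-0.6 -0.  -0.5] w 95.2
target [497.3  30.1 420. ] slide [-467.6 -478.  -205.7] turn 1.3403370164902288 [[-0.958, 0.288, -0.001], [0.288, 0.958, -0.002], [0.0, -0.002, -1.0]]
t 0.1 now [186.8 622.  213.5] rack -711.8 -367.9 F [-0.6 -0.  -0.5] w 95.2
target [497.3  30.1 214. ] slide [-4.676e+02 -4.776e+02  3.000e-01] turn 1.3403370164902288 [[-0.958, 0.288, -0.001], [0.288, 0.958, -0.002], [0.0, -0.002, -1.0]]
```

```bash
python3 -m pendant '[{"claw":-1,"slide":[0,0,-60],"turn":0},{"claw":-1,"slide":[0,0,-120],"turn":0},{"claw":-1,"slide":[0,0,-180],"turn":0},{"claw":-1,"slide":[-30,-30,-206],"turn":0.1},{"claw":-1,"slide":[-70,-72,-206],"turn":0.25},{"claw":-1,"slide":[-110,-113,-206],"turn":0.4},{"claw":-1,"slide":[-150,-154,-206],"turn":0.55},{"claw":-1,"slide":[-190,-195,-206],"turn":0.7},{"claw":-1,"slide":[-230,-236,-206],"turn":0.85},{"claw":-1,"slide":[-270,-277,-206],"turn":1.0}]' && python3 -c "
from go import *
to(-140,-21.7,420)"
```

```text
t: 1.35
ee_pos: [366.2, 277.8, 420.2]
eef_rot: [1.897, 2.504, -0.0]
ft_force: [2.0, 0.8, -0.9]
width: 2.2
grasp_force: 0.0
t 1.35 now [366.2 277.8 420.2] rack -379.2 -167.7 F [ 2.   0.8 -0.9] w 2.2
target [497.3  30.1 420. ] slide [-2.74e+02  5.90e+01  2.00e-01] turn 0.3357468913731858 [[-0.271, 0.963, -0.0], [0.963, 0.271, -0.0], [-0.0, -0.0, -1.0]]
```

```bash
python3 -m pendant '[{"claw":-1,"slide":[-55,12,0],"turn":0.07},{"claw":-1,"slide":[-110,24,0],"turn":0.14},{"claw":-1,"slide":[-165,36,0],"turn":0.21},{"claw":-1,"slide":[-220,48,0],"turn":0.28},{"claw":-1,"slide":[-274,59,0],"turn":0.335},{"claw":-1,"slide":[-274,59,50],"turn":0.335},{"claw":-1,"slide":[-274,59,100],"turn":0.335},{"claw":-1,"slide":[-274,59,140],"turn":0.335},{"claw":-1,"slide":[-274,59,140],"turn":0.335}]' && python3 - <<'E'
from go import *
to(-140,-21.7,214)
o=arm.observe();c=arm.camera("wrist")
T=np.eye(4);T[:3,:3]=R.from_rotvec(o["eef_rot"]).as_matrix();T[:3,3]=o["ee_pos"]
import pickle;pickle.dump((c,T),open("w.pkl","wb"))
cv2.imwrite("pics/w.png",cv2.cvtColor(c["pixels"],cv2.COLOR_RGB2BGR))
E
```

```text
t: 2.48
ee_pos: [495.8, 32.4, 276.2]
eef_rot: [-2.278, -2.154, 0.009]
ft_force: [0.1, -0.6, -0.2]
width: 0.2
grasp_force: 0.0
t 2.475 now [495.8  32.4 276.2] rack -142.2 -23.4 F [ 0.1 -0.6 -0.2] w 0.2
target [497.3  30.1 214. ] slide [-2.2  2.2 62.2] turn 0.005198309333800069 [[0.056, 0.998, -0.009], [0.998, -0.056, 0.0], [-0.0, -0.009, -1.0]]
```

View pics/w.png

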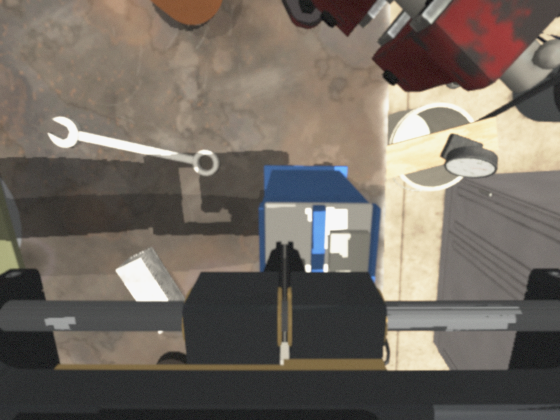

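The wrist view shows the rack's open end at row ~205, with the near lane between columns ~268 and 312 and the fingers at ~285. The fingers are over the middle of the stone's lane. I'll check that against the rack frame.

```bash
python3 - <<'E'
from go import *
import pickle
c,T=pickle.load(open("w.pkl","rb"));M=T@np.array(c["mount"])
for u,v,z in [(263,205,210),(312,206,210),(325,206,210),(371,204,210),(288,205,200)]:
    p=onplane(c,(u,v),z,M);print(p.round(1),((p[:2]-m)@d).round(1),((p[:2]-m)@n).round(1))
E
```

```text
[481.2  47.2 210. ] -156.1 -38.8
[516.9  44.5 210. ] -155.6 -3.0
[526.4  44.  210. ] -155.7 6.5
[559.9  43.7 210. ] -157.5 40.0
[499.3  43.5 200. ] -153.5 -20.5
```

The two measurements agree within 2–3 mm, so I'll descend behind the stone.

```bash
python3 -m pendant '[{"claw":-1,"slide":[0,2,30],"turn":0.005},{"claw":-1,"slide":[0,2,50],"turn":0.005},{"claw":-1,"slide":[0,2,62],"turn":0.005},{"claw":-1,"slide":[0,2,62],"turn":0.005},{"claw":-1,"slide":[0,2,62],"turn":0.005}]' && python3 -c "
from go import *
to(-70,-22,214)"
```

```text
t: 3.15
ee_pos: [500.7, 32.3, 219.8]
eef_rot: [2.287, 2.152, 0.002]
ft_force: [-0.3, -0.0, -0.2]
width: 0.3
grasp_force: 0.0
t 3.15 now [500.7  32.3 219.8] rack -142.4 -18.5 F [-0.3 -0.  -0.2] w 0.3
target [492.7 -39.8 214. ] slide [-72.4  -3.6   5.8] turn 0.00040223580040682494 [[0.061, 0.998, 0.002], [0.998, -0.061, -0.0], [0.0, 0.002, -1.0]]
```

```bash
python3 -m pendant '[{"claw":-1,"slide":[-5,-3,0],"turn":0},{"claw":-1,"slide":[-10,-3,0],"turn":0},{"claw":-1,"slide":[-10,-3,0],"turn":0},{"claw":-1,"slide":[-10,-3,0],"turn":0}]' && python3 -c "
from go import *
to(-60,-22,214)"
```

```text
t: 3.65
ee_pos: [496.5, 22.4, 218.8]
eef_rot: [2.288, 2.152, 0.0]
ft_force: [0.6, 0.4, -0.7]
width: 0.6
grasp_force: 0.0
t 3.65 now [496.5  22.4 218.8] rack -132.3 -22.0 F [ 0.6  0.4 -0.7] w 0.6
target [492.1 -49.8 214. ] slide [-72.3   0.    4.8] turn 2.9116287936177543e-05 [[0.061, 0.998, 0.0], [0.998, -0.061, 0.0], [0.0, 0.0, -1.0]]
```

```bash
python3 -m pendant '[{"claw":-1,"slide":[0,0,5],"turn":0},{"claw":-1,"slide":[-8,0,5],"turn":0},{"claw":-1,"slide":[-16,0,5],"turn":0},{"claw":-1,"slide":[-24,0,5],"turn":0},{"claw":-1,"slide":[-31,0,5],"turn":0},{"claw":-1,"slide":[-38,0,5],"turn":0},{"claw":-1,"slide":[-45,0,5],"turn":0},{"claw":-1,"slide":[-52,0,5],"turn":0},{"claw":-1,"slide":[-52,0,5],"turn":0}]' && python3 - <<'E'
from go import *
to(-60,-22,214)
c=arm.camera("top");im=cv2.cvtColor(c["pixels"],cv2.COLOR_RGB2BGR)[150:235,215:385]
e=arm.camera("scene");j=cv2.cvtColor(e["pixels"],cv2.COLOR_RGB2BGR)[140:300,230:400]
cv2.imwrite("pics/p1.png",np.vstack([cv2.resize(im,(510,255)),cv2.resize(j,(510,340))]) if 0 else np.hstack([cv2.resize(im,(420,210)),cv2.resize(j,(223,210))]))
E
```

```text
t: 4.78
ee_pos: [493.4, -30.1, 213.8]
eef_rot: [2.289, 2.151, -0.0]
ft_force: [-0.4, 0.0, 0.5]
width: 0.4
grasp_force: 0.0
t 4.775 now [493.4 -30.1 213.8] rack -79.7 -22.0 F [-0.4  0.   0.5] w 0.4
target [492.1 -49.8 214. ] slide [-19.7  -0.   -0.2] turn -0.0004116345540756336 [[0.062, 0.998, 0.0], [0.998, -0.062, -0.001], [-0.001, 0.0, -1.0]]
```

View pics/p1.png

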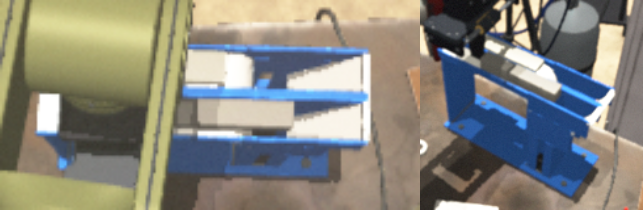

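The top crop shows the stone still level, its nose at ~(295,112) out over the well, and the scene crop agrees. The strip has not moved. I'll carry on gently towards the tipping point.

```bash
python3 -m pendant '[{"claw":-1,"slide":[-5,0,0],"turn":0},{"claw":-1,"slide":[-10,0,0],"turn":0},{"claw":-1,"slide":[-14,0,0],"turn":0},{"claw":-1,"slide":[-18,0,0],"turn":0},{"claw":-1,"slide":[-18,0,0],"turn":0},{"claw":-1,"slide":[-18,0,0],"turn":0}]' && python3 - <<'E'
from go import *
to(-60,-22,214)
c=arm.camera("top");im=cv2.cvtColor(c["pixels"],cv2.COLOR_RGB2BGR)[150:235,215:385]
e=arm.camera("scene");j=cv2.cvtColor(e["pixels"],cv2.COLOR_RGB2BGR)[140:300,230:400]
cv2.imwrite("pics/p2.png",np.hstack([cv2.resize(im,(420,210)),cv2.resize(j,(223,210))]))
E
```

```text
t: 5.62
ee_pos: [492.1, -47.6, 213.4]
eef_rot: [-2.288, -2.152, 0.001]
ft_force: [0.2, -0.3, 0.0]
width: 0.6
grasp_force: 0.0
t 5.625 now [492.1 -47.6 213.4] rack -62.1 -22.2 F [ 0.2 -0.3  0. ] w 0.6
target [492.1 -49.8 214. ] slide [-2.1  0.2 -0.6] turn 0.00018067143808528363 [[0.061, 0.998, -0.0], [0.998, -0.061, -0.0], [-0.0, -0.0, -1.0]]
```

View pics/p2.png

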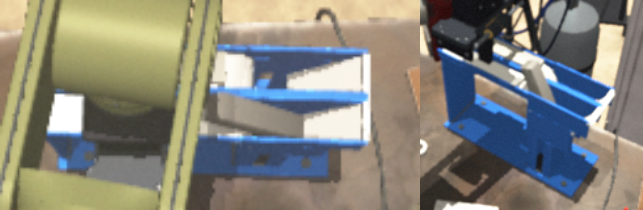

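The stone is tipping: in the scene crop its tail is up at ~(535,55). I'll back the finger off and then raise it clear.

```bash
python3 -m pendant '[{"claw":-1,"slide":[30,0,0],"turn":0},{"claw":-1,"slide":[60,0,0],"turn":0},{"claw":-1,"slide":[80,0,0],"turn":0},{"claw":-1,"slide":[80,0,-50],"turn":0},{"claw":-1,"slide":[110,0,-100],"turn":0},{"claw":-1,"slide":[160,0,-150],"turn":0},{"claw":-1,"slide":[220,0,-150],"turn":0},{"claw":-1,"slide":[270,0,-150],"turn":0},{"claw":-1,"slide":[270,0,-150],"turn":0},{"claw":-1,"slide":[270,0,-150],"turn":0}]' && python3 - <<'E'
from go import *
to(-60,-22,214)
c=arm.camera("top");im=cv2.cvtColor(c["pixels"],cv2.COLOR_RGB2BGR)[150:235,215:385]
e=arm.camera("scene");j=cv2.cvtColor(e["pixels"],cv2.COLOR_RGB2BGR)[140:300,230:400]
cv2.imwrite("pics/p3.png",np.hstack([cv2.resize(im,(480,240)),cv2.resize(j,(255,240))]))
E
```

```text
t: 6.98
ee_pos: [508.6, 222.0, 363.3]
eef_rot: [2.287, 2.153, -0.002]
ft_force: [-1.0, -0.1, 0.5]
width: 1.0
grasp_force: 0.0
t 6.975 now [508.6 222.  363.3] rack -332.2 -22.3 F [-1.  -0.1  0.5] w 1.0
target [492.1 -49.8 214. ] slide [-2.721e+02  1.000e-01  1.495e+02] turn 0.00087165737819931 [[0.06, 0.998, -0.001], [0.998, -0.06, -0.001], [-0.001, -0.001, -1.0]]
```

View pics/p3.png

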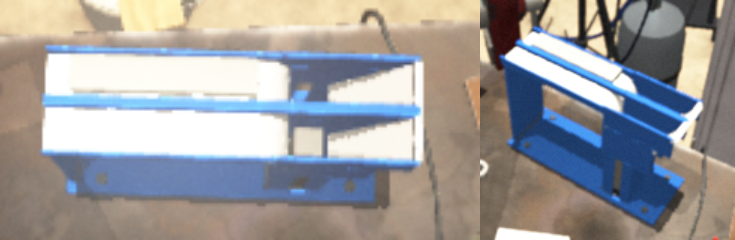

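The stone stands upright in the near well: its square end is at (308,142), and it shows grey through the window at (617,178) in the scene crop. The strip is where it was.

```bash
python3 -c "
from rig import arm
print(arm.close_job())"
```

```text
the job is handed in; nothing more can be done
None
```

The job is handed in: the last pictures show the stone standing upright in the well of its lane, the strip still in its own lane, and the arm clear of everything at about 7 s; no verdict came back.

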